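# Shut the draught shield and tare the jeweller's balance

## Robot

A 6-joint arm with a two-finger parallel gripper is mounted at the origin on the work surface. World frame = base frame: x ahead of the robot, y to its left, z up, the work surface at z = 0. Lengths are in m, angles in rad, forces in N, time in s.
With the tool pointing down it reaches from about 0.325 to 0.85 m from the base axis. Payload 4.4 kg.
Tool frame: the origin (TCP) lies at the very end of the fingers, on their centre line; the grasp point (between the pads) lies ctrl.pinch_z behind it (ctrl.pinch_z is the distance from the TCP to the grasp point, in m); z points along the fingers, y is the line along which they close (so a half turn about z gives the same grasp; the last joint's range is limited). The gripper opens to 94 mm and grips with 3 to 60 N. Pads are 16 mm wide; open, the fingers measure 119 mm over their backs; the gripper's body (75 mm by 177 mm) begins 78 mm behind the grasp point.
Start: joints at [1.03, 0.207, 1.542, -0, 1.393, -0.15], TCP at [0.219, 0.532, 0.205] pointing down, gripper open.
Joint ranges: [-2.73, 2.73], [-0.86, 2.22], [0.23, 2.46], [-1.11, 4.25], [0.08, 2.63], [-2.82, 2.82]. Speed limits (rad/s): [2.79, 2.79, 3.14, 3.14, 3.14, 3.14].

## Interface

Orientations are given as [roll, pitch, yaw] about the fixed x, y, z axes, in that order (R = Rz(yaw) Ry(pitch) Rx(roll)).
In Python, from station import ctrl gives the robot as it stands. The module is installed in compiled form; this text tells all that it offers.
- The arm moves only by the tool arm_command, never from a script. Its argument "rows" is one flat list of numbers, 6 for each row, row after row: the shift along the tool's x, y, z in m, then the turn, a rotation vector about the tool's x, y, z in degrees. A call has exactly 5 rows; each row is the pose to reach, as a shift and turn from the pose commanded when the call began, along the tool's axes at that moment; what a row does not reach only later rows make up. A row lasts 1/8 s, in which the tool goes at most 62.5 mm and 10.7 degrees, less where a joint would pass 70% of its speed; a pose out of reach is approached as far as the arm can. A call with a gripper value outside its range is refused whole. "grip" is the opening, from 0 (shut) to 1 (fully open), set as the call begins (left out, the last holds). The fingers move at their own pace and stop on an object; "grip_force" is the grip in N (left out, the last holds). Time passes only in rows, so rows that repeat a pose let the fingers close, or fill a call up. It gives the time, the measured TCP pose, the force, the opening and the grip force at its end, in the units of the state.
- ctrl.sense(): the state, without advancing time (a new reading comes with each control period).
- ctrl.camera(name): name is "side" or "top" or "wrist"; returns the picture (400x640x3 uint8, blue, green, red); there is no depth.
- ctrl.calibration(name): a dict with "mtx" (3x3 intrinsics, pixels), "camera_from_world" (4x4, takes a point from world to camera coordinates); the wrist camera has in their place "hand_eye" (4x4, takes a point from camera to tool coordinates, whose origin is the TCP and whose axes are the flange's). Camera axes: x right, y down, z forward; pixel columns grow to the right and rows downward; lengths in m; the calibration is good to about 2 mm. A picture is of the moment at which its call begins: read the wrist's pose just before it. calibration takes no time and is no camera call.
- ctrl.sign_off(): hands the job in; it is judged then, once.
The state is a dict: "time": time; "joint_positions": joint angles; "qvel": joint speeds; "joint_efforts": joint torques, N m; "ee_pos": TCP position; "tool_rot": TCP orientation; "force": force on the tool from outside, world axes, zero at the start; "wrist_torque": the same for the moment, N m; "width": finger opening in m; "gripper_force": force on a finger pad.
Only numpy, scipy, OpenCV 4.12 (cv2) and the standard library are available. Lean on these libraries where they do the work, as an engineer would, in place of code of your own. Each camera call takes 0.05 s, during which the arm holds its last target. There are 200 camera calls.

## Task

The balance has to be zeroed with the empty weighing dish on its pan. With the fingertips, gently push the sliding glass top of the balance's draught shield fully shut without slamming it, then lightly press the tare key (the wide oblong key in the row in front of the display) right down for a moment and let it come up again. Do not press any other key, do not shift or lift the dish, the weight, the tin or the tweezers, and finish with the hand clear of everything.

Things in the scene. Friction and masses are not known exactly. Their poses are not given: they have to be found in the camera images.
- balance: White bench balance, 320 mm deep (x) by 200 mm wide (y), fixed to the bench. Origin: centre of its underside, at bench level. Its -x is the front, facing roughly towards the robot; +y is its left seen from the robot. The case is 60 mm high; its front 105 mm is a panel falling to -x at 13 degrees, with the row of keys at x = -132 mm and the display behind it (x -103 to -62 mm).
- shield_centre (a point): Point on the balance in the middle of its glass draught shield at the walls' upper edge, 135 mm above the bench, at balance x = +30, y = 0 mm. The shield is 160 mm (x) by 150 mm (y); two rails of its height run 100 mm on behind it (+x). Inside, below this point, is a round steel pan, its top 75 mm above the bench.
- glass_top (a joint): Opening of the sliding glass top of the shield, in m: 0 fully shut (at its front stop), 0.085 wide open. It slides along the balance's x: opening goes to +x (away from the robot), shutting to -x. Pushing takes about 1.5 N and it stays where it is left. Its upper surface is 139 to 140 mm above the bench.
- top_grip (a point): Middle of the upper edge of the aluminium finger grip at the front of the sliding glass top, moving with it: a ridge 110 mm wide along the balance's y, 18 mm above the pane, its front a ramp, its back (to +x) an upright face 3 mm behind this point. This point is 158 mm above the bench; shut, it lies at balance x = -35, y = 0 mm. The pane behind the ridge is flat and clear.
- tare_key (a joint): Travel of the tare key in m: 0 up, 0.004 fully down. It moves square to the sloping panel. A spring returns it: it starts to move at 1.4 N and is fully down at 4.2 N.
- tare_face (a point): Centre of the top face of the tare key, the one wide oblong key of the row: grey, 38 mm along the balance's y by 20 mm, 6 mm proud of the panel. Third key from the left seen from the robot, at balance y = -25 mm, about 48 mm above the bench; 25 mm of free panel lies between it and the next key on either side.
- power_key (a joint): Travel of the power key in m (0 up, 0.004 down); not to be pressed.
- power_face (a point): Centre of the top face of the power key: grey, round, 18 mm across, leftmost in the row at balance y = +78 mm.
- unit_key (a joint): Travel of the unit key in m (0 up, 0.004 down); not to be pressed.
- unit_face (a point): Centre of the top face of the unit key: grey, 18 mm square, second from the left at balance y = +30 mm.
- print_key (a joint): Travel of the print key in m (0 up, 0.004 down); not to be pressed.
- print_face (a point): Centre of the top face of the print key: grey, 18 mm square, rightmost at balance y = -78 mm.
- dish: Small round aluminium weighing dish, 56 mm across, 14 mm high, loose on the pan inside the draught shield. Origin: centre of its underside.
- weight: Steel calibration weight with a knob, 22 mm across, 40 mm high, standing loose on the bench beside the balance. Origin: centre of its underside.
- tin: Flat round aluminium tin with a glass-topped lid, 51 mm across, 20 mm high, loose on the bench beside the balance. Origin: centre of its underside.
- tweezers: Steel tweezers, 154 mm long, 8 mm high, lying loose on the bench beside the balance. Origin: the middle of their underside; they point along their own +x.

How it is judged:
On the way, in this order (a step that is already met when the one before it is completed fails the run):
1. the glass top is fully shut (value of joint glass_top below 0.004 m), for 0.2 s.
2. the tare key is pressed down (value of joint tare_key above 0.0025 m and value of joint glass_top below 0.004 m), for 0.1 s.
At the end, for the whole second after the job is handed in: The glass top is shut to within 4 mm; after that the tare key has been pressed at least 2.5 mm of its 4 mm and is up again (under 1 mm), as are the other keys; the dish stands within 5 mm of where it was on the pan, and the weight, tin and tweezers within 10 mm of where they were (value of joint glass_top below 0.004 m and value of joint each of tare_key, power_key, unit_key, print_key below 0.001 m and distance of dish from where it was at the start of the episode below 0.005 m and linear speed of dish below 0.01 m/s and distance of each of weight, tin, tweezers from where it was at the start of the episode below 0.01 m); the robot touches nothing.
It fails at once if the tare key is pressed while the glass top is open (more than 6 mm) (value of joint tare_key above 0.0015 m and value of joint glass_top above 0.006 m).
It fails at once if another key is pressed (more than 1.5 mm) (value of joint any of power_key, unit_key, print_key above 0.0015 m).
It fails at once if the balance is pushed hard (more than 30 N) (contact force between any of the fingers, the arm and balance above 30 N).
It fails at once if the glass top is slammed (shut faster than 0.4 m/s) (velocity of joint glass_top below -0.4 m/s).
It fails at once if the dish is shifted (5 mm) or lifted, or the weight, tin or tweezers are (10 mm) (distance of any of weight, tin, tweezers from where it was at the start of the episode above 0.01 m or distance of dish from where it was at the start of the episode above 0.005 m).
It also fails if it takes over 45 s, if anything falls off the work surface, if the arm or the gripper's body presses on something with over 40 N, if the wrist force passes 120 N, or if a joint passes its speed limit or range.

## Working session

There is one attempt and no reset: what is moved stays moved. The work goes in short steps, Python scripts to look and compute and a tool call to move; the robot and the scene stay as the last step left them, time stands still between calls to the robot, and variables do not carry over. Pictures are saved under pics/ and viewed, at most 10 in all, crops included, and the job is handed in when it is done.

Besides the shell and the picture viewer there is one more tool, called after "Request:" by a JSON object that holds its "name" and its "arguments", one argument or row to a line. arm_command: Moves the arm, as the interface text tells. Its arguments: {"type":"object","properties":{"rows":{"type":"array"},"grip":{"type":"number"},"grip_force":{"type":"number"}},"required":["rows"]}

```bash
mkdir -p pics
python3 - <<'E'
from station import ctrl
import cv2
print(ctrl.sense())
for n in("top","side"):
    cv2.imwrite(f"pics/{n}0.png",ctrl.camera(n)); c=ctrl.calibration(n); print(c)
print(ctrl.calibration("wrist"),ctrl.pinch_z)
E
```

```text
{'time': 0.0, 'joint_positions': array([ 1.02951308e+00,  2.07395260e-01,  1.54295166e+00, -4.01509245e-05,
        1.39354758e+00, -1.50461119e-01]), 'qvel': array([ 0.00033172,  0.0027454 ,  0.00036464, -0.00081032, -0.00025036,
        0.00027074]), 'joint_efforts': array([ 2.25274212e-03, -3.70872724e+01, -2.81421679e+01,  7.00094551e-02,
        3.58204753e-02, -1.63386130e-04]), 'ee_pos': array([0.21861628, 0.53092383, 0.204306  ]), 'tool_rot': array([-3.13931089e+00, -3.05973432e-04,  2.75077730e+00]), 'force': array([ 0.37046506, -0.30482527, -0.41143791]), 'wrist_torque': array([-0.03996578, -0.0353342 , -0.0007143 ]), 'gripper_force': 0.0, 'width': 0.09375928826510113}
{'mtx': array([[424.59517073,   0.        , 321.36963637],
       [  0.        , 424.59517073, 200.07699551],
       [  0.        ,   0.        ,   1.        ]]), 'camera_from_world': array([[ 0.01497136, -0.9995686 , -0.0252682 ,  0.05396764],
       [-0.98534951, -0.01045522, -0.17022639,  0.59128336],
       [ 0.16988877,  0.02744653, -0.98508096,  1.01292448],
       [ 0.        ,  0.        ,  0.        
[... 271 characters left out ...]
-0.29635542, -0.44412574, -0.84553285,  0.29468111],
       [ 0.48326846,  0.69387202, -0.53384756,  0.42683592],
       [ 0.        ,  0.        ,  0.        ,  1.        ]])}
{'mtx': array([[303.22893376,   0.        , 322.31941366],
       [  0.        , 303.22893376, 199.338674  ],
       [  0.        ,   0.        ,   1.        ]]), 'hand_eye': array([[-7.54068313e-04, -9.66720946e-01, -2.55832063e-01,
         7.36752532e-02],
       [ 9.99999715e-01, -7.40027057e-04, -1.51147752e-04,
        -1.10665992e-03],
       [-4.32049507e-05, -2.55832104e-01,  9.66721228e-01,
        -1.79263140e-01],
       [ 0.00000000e+00,  0.00000000e+00,  0.00000000e+00,
         1.00000000e+00]])} 0.0188
```

View pics/top0.png

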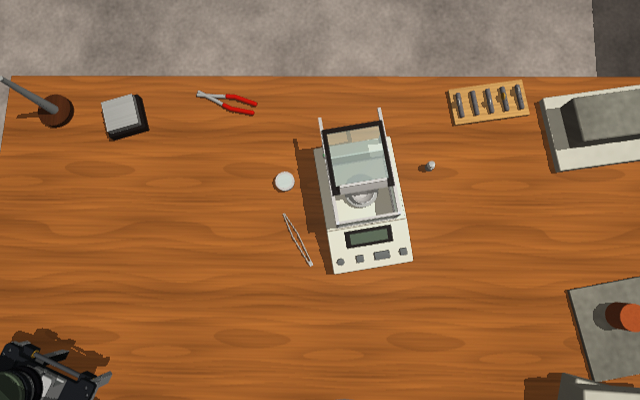

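View pics/side0.png

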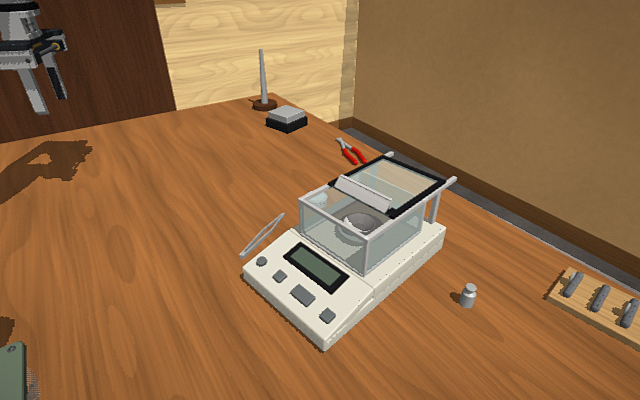

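Top view: the keys are at (340,262), (360,259), (381,255) and (403,252), and the grip ridge is near (363,187). Side view: the keys are at (262,262), (280,276), (303,295) and (328,316), and the ridge is near (363,193). The top is well open.

```bash
cat > h.py <<'E'
import numpy as np, cv2
from scipy.spatial.transform import Rotation as R
from station import ctrl
def cam(n,s=None):
    c=ctrl.calibration(n)
    if n!="wrist": return c["mtx"],c["camera_from_world"]
    T=np.eye(4);T[:3,:3]=R.from_euler("xyz",s["tool_rot"]).as_matrix();T[:3,3]=s["ee_pos"]
    return c["mtx"],np.linalg.inv(T@c["hand_eye"])
def cast(K,M,px,z):
    px=np.atleast_2d(px).astype(float);d=(np.c_[px,np.ones(len(px))]@np.linalg.inv(K).T)@M[:3,:3]
    o=-M[:3,:3].T@M[:3,3]
    return o+d*((z-o[2])/d[:,2])[:,None]
def fit(b,w): # 2D rigid: w=Rb+t -> x,y,yaw
    b=np.array(b,float);w=np.array(w)[:,:2];bc=b-b.mean(0);wc=w-w.mean(0)
    a=np.arctan2((bc[:,0]*wc[:,1]-bc[:,1]*wc[:,0]).sum(),(bc*wc).sum())
    Q=np.array([[np.cos(a),-np.sin(a)],[np.sin(a),np.cos(a)]]);t=w.mean(0)-Q@b.mean(0)
    return Q,t,a,w-(b@Q.T+t)
B=[[-.132,.078],[-.132,.03],[-.132,-.025],[-.132,-.078]]
E
python3 - <<'E'
from h import *
for n,k,g in(("top",[(340,262),(360,259),(381,255),(403,252)],(363,184)),("side",[(262,262),(280,276),(303,295),(328,316)],(363,193))):
    K,M=cam(n);w=cast(K,M,k,.048);Q,t,a,r=fit(B,w)
    gw=cast(K,M,g,.155)[0,:2]
    print(n,w.round(4).tolist(),t,np.degrees(a),r.round(4).tolist(),"grip in bal",Q.T@(gw-t),gw)
E
```

```text
top [[0.4377, 0.0137, 0.048], [0.4456, -0.0352, 0.048], [0.4561, -0.0866, 0.048], [0.4641, -0.1404, 0.048]] [ 0.58110999 -0.04063024] 9.927294520336801 [[0.0, 0.0002], [-0.0003, -0.0014], [0.0007, 0.0014], [-0.0004, -0.0002]] grip in bal [0.03005354 0.00020963] [ 0.61067741 -0.03524257]
side [[0.4373, 0.0087, 0.048], [0.4466, -0.0361, 0.048], [0.4563, -0.09, 0.048], [0.4653, -0.1426, 0.048]] [ 0.58139416 -0.04227137] 10.452504534938234 [[-0.0002, -0.0018], [0.0005, 0.0006], [0.0002, 0.0008], [-0.0004, 0.0003]] grip in bal [ 0.01923744 -0.00649773] [ 0.60149119 -0.04517121]
```

Request:
{"name": "arm_command", "arguments": {
  "rows": [-0.04, -0.024, -0.03, 0, 0, 0, -0.09, -0.054, -0.06, 0, 0, 0, -0.14, -0.084, -0.08, 0, 0, 0, -0.19, -0.114, -0.096, 0, 0, 0, -0.24, -0.144, -0.096, 0, 0, 0],
  "grip": 0,
  "grip_force": 10
}}

```text
time: 0.72
ee_pos: [0.3876, 0.3058, 0.3031]
tool_rot: [3.139, 0.002, 2.751]
force: [0.0, 0.5, -0.0]
width: 0.0474
gripper_force: 0.0
```

Request:
{"name": "arm_command", "arguments": {
  "rows": [-0.05, -0.03, 0, 0, 0, 0, -0.1, -0.06, 0, 0, 0, 0, -0.15, -0.09, 0, 0, 0, 0, -0.2, -0.12, 0, 0, 0, 0, -0.25, -0.15, 0, 0, 0, 0]
}}

```text
time: 1.35
ee_pos: [0.5607, 0.0715, 0.3009]
tool_rot: [-3.142, -0.001, 2.751]
force: [-0.5, -0.5, -0.5]
width: 0.0004
gripper_force: 0.0
```

Request:
{"name": "arm_command", "arguments": {
  "rows": [-0.05, -0.03, 0, 0, 0, -10, -0.09, -0.055, 0, 0, 0, -20, -0.113, -0.065, 0, 0, 0, -30, -0.113, -0.065, 0, 0, 0, -32.5, -0.113, -0.065, 0, 0, 0, -32.5]
}}

```text
time: 1.98
ee_pos: [0.6396, -0.0303, 0.3004]
tool_rot: [3.141, -0.002, -2.966]
force: [0.8, 0.0, -0.2]
width: 0.0005
gripper_force: 0.0
```

Run:
```python
from h import *
s=ctrl.sense();print(s["time"],s["ee_pos"],np.degrees(s["tool_rot"]),s["width"],s["force"])
cv2.imwrite("pics/w1.png",ctrl.camera("wrist"))
np.savez("w1.npz",**{k:s[k] for k in("ee_pos","tool_rot")})
```

```text
1.975 [ 0.63960647 -0.03033703  0.30042985] [ 1.79961596e+02 -9.31712279e-02 -1.69961071e+02] 0.0005057365777634283 [ 0.83511258  0.00869022 -0.18692403]
```

View pics/w1.png

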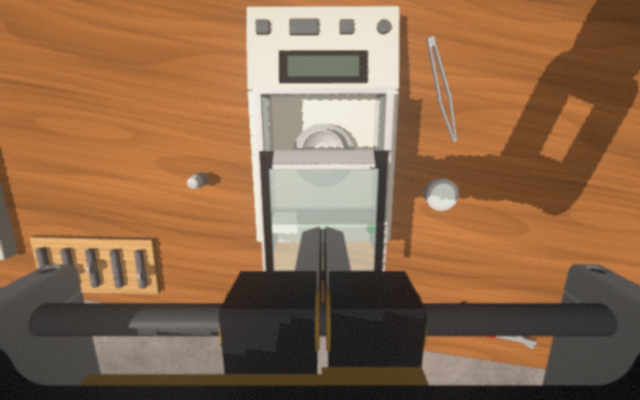

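Run:
```python
from h import *
s=np.load("w1.npz");K,M=cam("wrist",s)
w=cast(K,M,[(384,27),(346.5,27),(304,27),(263,27)],.048);Q,t,a,r=fit(B,w)
print(t,np.degrees(a),r.round(4).tolist(),w.round(4).tolist())
for v in(150,158,164,167): print(v,Q.T@(cast(K,M,(324,v),.158)[0,:2]-t))
print("tcp",Q.T@(s["ee_pos"][:2]-t))
```

```text
[ 0.58361541 -0.03985894] 10.008286700111974 [[0.0001, -0.0004], [0.0001, -0.0004], [-0.0, 0.0001], [-0.0001, 0.0006]] [[0.4401, 0.0137, 0.048], [0.4485, -0.0337, 0.048], [0.4579, -0.0873, 0.048], [0.4671, -0.139, 0.048]]
150 [0.0136621  0.00025512]
158 [0.02206588 0.0002651 ]
164 [0.02844297 0.00027268]
167 [0.03165572 0.0002765 ]
tcp [ 0.05679384 -0.00035371]
```

The wrist view shows the keys at row 27 (columns 263, 304, 346 and 384) and the ridge at rows 150–166. Its back edge is at balance x ≈ 0.031, so the TCP is already about 18 mm clear behind it. I'll descend and push.

Request:
{"name": "arm_command", "arguments": {
  "rows": [0, 0, 0.04, 0, 0, 0, 0, 0, 0.085, 0, 0, 0, 0, 0, 0.125, 0, 0, 0, 0, 0, 0.145, 0, 0, 0, 0, 0, 0.152, 0, 0, 0]
}}

```text
time: 2.65
ee_pos: [0.6393, -0.0296, 0.1485]
tool_rot: [3.141, -0.001, -2.965]
force: [-0.1, -0.2, -0.8]
width: 0.0003
gripper_force: 0.0
```

Request:
{"name": "arm_command", "arguments": {
  "rows": [0.005, 0, 0, 0, 0, 0, 0.011, 0, 0, 0, 0, 0, 0.017, 0, 0, 0, 0, 0, 0.024, 0, 0, 0, 0, 0, 0.032, 0, 0, 0, 0, 0]
}}

```text
time: 3.28
ee_pos: [0.6086, -0.0359, 0.1504]
tool_rot: [-3.141, 0.002, -2.965]
force: [1.5, 0.5, 1.2]
width: 0.0003
gripper_force: 0.8
```

Request:
{"name": "arm_command", "arguments": {
  "rows": [0.008, 0, 0, 0, 0, 0, 0.016, 0, 0, 0, 0, 0, 0.024, 0, 0, 0, 0, 0, 0.032, 0, 0, 0, 0, 0, 0.038, 0, 0, 0, 0, 0]
}}

```text
time: 3.9
ee_pos: [0.5703, -0.0424, 0.1493]
tool_rot: [3.142, -0.0, -2.965]
force: [1.7, 0.0, 1.0]
width: 0.0003
gripper_force: 0.7
```

Request:
{"name": "arm_command", "arguments": {
  "rows": [0.003, 0, 0, 0, 0, 0, 0.005, 0, 0, 0, 0, 0, 0.007, 0, 0, 0, 0, 0, 0.009, 0, 0, 0, 0, 0, 0.01, 0, 0, 0, 0, 0]
}}

```text
time: 4.53
ee_pos: [0.5609, -0.044, 0.1493]
tool_rot: [3.142, -0.0, -2.965]
force: [0.8, -0.3, 0.2]
width: 0.0005
gripper_force: 0.6
```

Request:
{"name": "arm_command", "arguments": {
  "rows": [0.001, 0, 0, 0, 0, 0, 0.002, 0, 0, 0, 0, 0, 0.003, 0, 0, 0, 0, 0, 0.003, 0, 0, 0, 0, 0, 0.003, 0, 0, 0, 0, 0]
}}

```text
time: 5.15
ee_pos: [0.5606, -0.0441, 0.1494]
tool_rot: [-3.141, 0.006, -2.965]
force: [8.2, 1.3, -5.0]
width: 0.0006
gripper_force: 4.2
```

Request:
{"name": "arm_command", "arguments": {
  "rows": [-0.008, 0, -0.002, 0, 0, 0, -0.012, 0, -0.02, 0, 0, 0, -0.012, 0, -0.06, 0, 0, 0, -0.012, 0, -0.1, 0, 0, 0, -0.012, 0, -0.12, 0, 0, 0]
}}

```text
time: 5.78
ee_pos: [0.571, -0.0427, 0.274]
tool_rot: [-3.14, 0.004, -2.965]
force: [-0.2, -0.1, -0.2]
width: 0.0006
gripper_force: 0.0
```

Run:
```python
from h import *
s=ctrl.sense();print(s["time"],s["ee_pos"],np.degrees(s["tool_rot"]),s["force"])
a=ctrl.camera("top")[90:290,260:440];b=ctrl.camera("side")[130:360,220:480]
cv2.imwrite("pics/c2.png",np.hstack([cv2.resize(a,(360,400)),cv2.resize(b,(440,400))]))
```

```text
5.775 [ 0.57099084 -0.04271717  0.2739676 ] [-179.881045      0.23959849 -169.8877168 ] [-0.16144353 -0.08426156 -0.20418429]
```

View pics/c2.png

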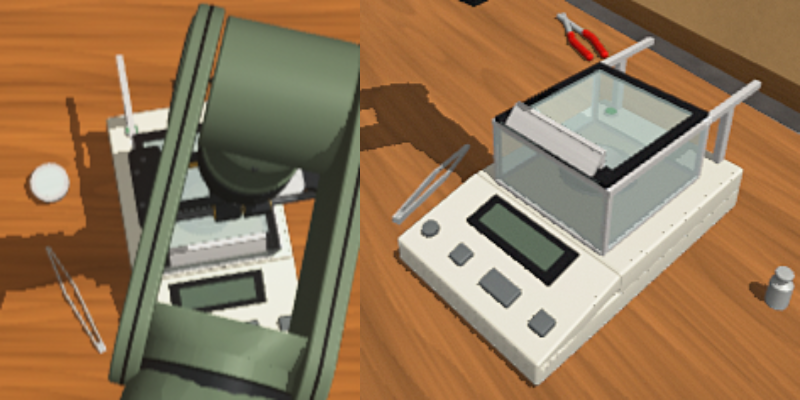

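The side view shows the top fully shut, with its black frame flush at the front wall. The keys are untouched, and the weight and tweezers are in place. Next is the tare key, with the tool tilted 13° square to the panel.

Request:
{"name": "arm_command", "arguments": {
  "rows": [0.04, -0.008, 0, 0, 0, 0, 0.09, -0.018, 0, 0, -6, 0, 0.1275, -0.0244, 0.03, 0, -13, 0, 0.1275, -0.0244, 0.08, 0, -13, 0, 0.1275, -0.0244, 0.12, 0, -13, 0]
}}

```text
time: 6.5
ee_pos: [0.4465, -0.0887, 0.1478]
tool_rot: [3.141, 0.226, -2.967]
force: [1.4, -0.6, 0.1]
width: 0.0008
gripper_force: 0.0
```

Run:
```python
from h import *
s=ctrl.sense();print(s["time"],s["ee_pos"],np.degrees(s["tool_rot"]),s["force"])
T=R.from_euler("xyz",s["tool_rot"])
im=ctrl.camera("wrist");K,M=cam("wrist",s)
cv2.imwrite("pics/w3.png",im)
for z in(.048,.05,.046):
    g=np.array([.457,-.0875,z]);print(z,"shift to key in tool axes",T.inv().apply(g-s["ee_pos"]).round(4))
p=M[:3,:3]@np.array([.457,-.0875,.048])+M[:3,3];print((K@p)[:2]/p[2])
```

```text
6.5 [ 0.44650423 -0.08869723  0.14783322] [ 179.99027385   12.9693896  -169.99880881] [ 1.43126918 -0.57659685  0.14490045]
0.048 shift to key in tool axes [ 0.0121 -0.0007  0.0997]
0.05 shift to key in tool axes [ 0.0117 -0.0007  0.0977]
0.046 shift to key in tool axes [ 0.0126 -0.0007  0.1016]
[323.00888656 187.41514103]
```

View pics/w3.png

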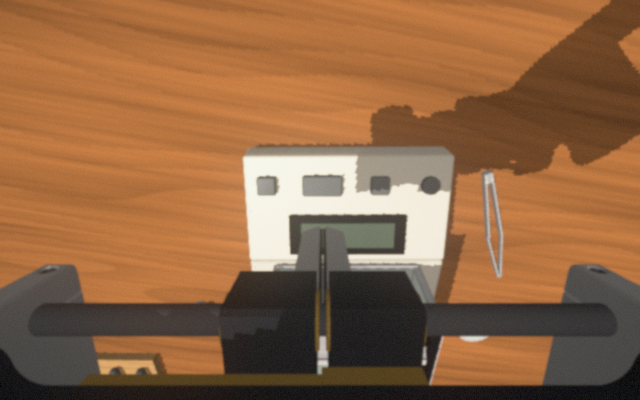

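The tare key's centre is at about (323,185.5), and I predicted (323,187). I'll approach it and then press slowly.

Request:
{"name": "arm_command", "arguments": {
  "rows": [0.006, 0, 0.03, 0, 0, 0, 0.013, -0.001, 0.06, 0, 0, 0, 0.013, -0.001, 0.08, 0, 0, 0, 0.013, -0.001, 0.09, 0, 0, 0, 0.013, -0.001, 0.092, 0, 0, 0]
}}

```text
time: 7.18
ee_pos: [0.4567, -0.0882, 0.0567]
tool_rot: [3.141, 0.226, -2.965]
force: [-0.4, 0.3, 1.4]
width: 0.0004
gripper_force: 0.0
```

Request:
{"name": "arm_command", "arguments": {
  "rows": [0, 0, 0.002, 0, 0, 0, 0, 0, 0.004, 0, 0, 0, 0, 0, 0.006, 0, 0, 0, 0, 0, 0.007, 0, 0, 0, 0, 0, 0.008, 0, 0, 0]
}}

```text
time: 7.8
ee_pos: [0.4586, -0.0881, 0.0491]
tool_rot: [-3.141, 0.227, -2.965]
force: [-0.2, -0.6, 1.0]
width: 0.0008
gripper_force: 0.7
```

Request:
{"name": "arm_command", "arguments": {
  "rows": [0, 0, 0.001, 0, 0, 0, 0, 0, 0.002, 0, 0, 0, 0, 0, 0.002, 0, 0, 0, 0, 0, 0.002, 0, 0, 0, 0, 0, 0.002, 0, 0, 0]
}}

```text
time: 8.43
ee_pos: [0.459, -0.0881, 0.0472]
tool_rot: [-3.142, 0.227, -2.965]
force: [-1.2, -0.2, 2.3]
width: 0.0008
gripper_force: 1.3
```

Request:
{"name": "arm_command", "arguments": {
  "rows": [0, 0, 0.001, 0, 0, 0, 0, 0, 0.002, 0, 0, 0, 0, 0, 0.002, 0, 0, 0, 0, 0, 0.002, 0, 0, 0, 0, 0, 0.002, 0, 0, 0]
}}

```text
time: 9.05
ee_pos: [0.4595, -0.088, 0.0452]
tool_rot: [-3.142, 0.227, -2.965]
force: [-0.7, 0.2, 3.7]
width: 0.0002
gripper_force: 2.0
```

Request:
{"name": "arm_command", "arguments": {
  "rows": [0, 0, 0.001, 0, 0, 0, 0, 0, 0.002, 0, 0, 0, 0, 0, 0.002, 0, 0, 0, 0, 0, 0.002, 0, 0, 0, 0, 0, 0.002, 0, 0, 0]
}}

```text
time: 9.68
ee_pos: [0.4597, -0.088, 0.0448]
tool_rot: [3.142, 0.226, -2.964]
force: [-12.0, 1.0, 22.4]
width: 0.0005
gripper_force: 11.8
```

The key has bottomed out, so I'm retreating along the tool axis.

Request:
{"name": "arm_command", "arguments": {
  "rows": [0, 0, -0.004, 0, 0, 0, 0, 0, -0.012, 0, 0, 0, 0, 0, -0.04, 0, 0, 0, 0, 0, -0.09, 0, 0, 0, 0, 0, -0.14, 0, 0, 0]
}}

```text
time: 10.3
ee_pos: [0.428, -0.0931, 0.1805]
tool_rot: [3.141, 0.226, -2.965]
force: [0.1, 0.4, 0.3]
width: 0.0004
gripper_force: 0.0
```

Request:
{"name": "arm_command", "arguments": {
  "rows": [0, 0, -0.04, 0, 0, 0, 0, 0, -0.06, 0, 0, 0, 0, 0, -0.06, 0, 0, 0, 0, 0, -0.06, 0, 0, 0, 0, 0, -0.06, 0, 0, 0]
}}

```text
time: 10.92
ee_pos: [0.4148, -0.0952, 0.2363]
tool_rot: [3.139, 0.224, -2.966]
force: [-0.1, 0.0, -0.4]
width: 0.0003
gripper_force: 0.0
```

Run:
```python
from h import *
s=ctrl.sense();print(s["time"],s["ee_pos"],s["force"])
b=ctrl.camera("side")[130:360,220:480];w=ctrl.camera("wrist")
cv2.imwrite("pics/c4.png",np.hstack([cv2.resize(b,(390,345)),cv2.resize(w[:276,160:480],(400,345))]))
```

```text
10.925 [ 0.41480809 -0.09516614  0.23631968] [-0.09036052  0.04100189 -0.37007903]
```

View pics/c4.png

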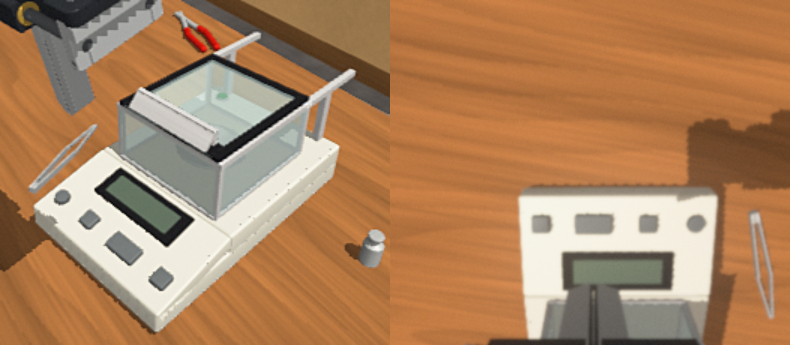

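The top is shut, the keys are up, the loose objects in view haven't moved and the hand is clear.

```bash
python3 -c "
from station import ctrl
print(ctrl.sign_off())"
```

```text
the job is handed in; nothing more can be done
None
```

I slid the glass top fully shut and pressed the tare key right down until it bottomed (about 25 N at the wrist, under the 30 N limit). The key came back up, the hand is clear, and I handed the job in at about 11 s; no verdict was returned.

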